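# Wedge the short foot of a rocking slide case

### The arm

A 7-joint arm with a two-finger parallel gripper is mounted at the origin on the work surface; the furniture and walls round the work are solid. World frame = base frame: x ahead of the robot, y to its left, z up, the work surface at z = 0. Lengths are in m, angles in rad, forces in N, time in s.
With the tool pointing down it reaches from about 0.35 to 0.9 m from the base axis. Payload 7.2 kg.
Tool frame: the origin (TCP) lies midway between the tips of the shut fingers; the grasp point (between the pads) lies 19 mm behind it; z points along the fingers, y is the line along which they close (so a half turn about z gives the same grasp; the last joint's range is limited). The gripper opens to 88 mm and grips with 3 to 60 N. Pads are 20 mm wide; open, the fingers measure 115 mm over their backs; the gripper's body (75 mm by 178 mm) begins 61 mm behind the grasp point.
Start: joints at [1.192, 0.411, -0.013, 1.596, 0.006, 1.134, -0.082], TCP at [0.191, -0.595, 0.223] pointing down, gripper open.
Joint ranges: [-2.95, 2.95], [-0.29, 1.99], [-1.47, 1.44], [0.14, 2.54], [-1.03, 4.17], [0.13, 1.85], [-2.86, 2.86]. Speed limits (rad/s): [2.39, 2.39, 3.01, 3.01, 3.14, 3.14, 3.14].

### API

Orientations are given as [roll, pitch, yaw] about the fixed x, y, z axes, in that order (R = Rz(yaw) Ry(pitch) Rx(roll)).
In Python, from cell import arm, cams, job_done gives the robot as it stands.
- The arm moves only by the shell command python3 -m creep 'ROWS' [FORCE]. ROWS is text: rows parted by semicolons, each of 5 numbers parted by spaces: the opening in per cent of the stroke, from 0 (shut) to 100 (fully open), then the shift along the world's x, y, z in mm, then the turn about the world's z in rad. A call has exactly 8 rows; each row is the pose to reach, as a shift and turn from the pose commanded when the call began; what a row does not reach only later rows make up. A row lasts 1/12 s, in which the tool goes at most 41.7 mm and 7.16 degrees, less where a joint would pass 70% of its speed; a pose out of reach is approached as far as the arm can. A call with a gripper value outside its range is refused whole. The fingers move at their own pace and stop on an object; FORCE is the grip in N (left out, the last holds). Time passes only in rows, so rows that repeat a pose let the fingers close, or fill a call up. It gives the time, the measured TCP pose, the force, the opening and the grip force at its end, in the units of the state.
- arm.observe(): the state, without advancing time (a new reading comes with each control period).
- cams.camera(name): name is "side" or "top" or "wrist"; returns a dict with "color" (480x640x3 uint8, red, green, blue), "fov_y" (degrees; the focal length in pixels is half the picture's height over the tangent of half this angle, whatever the lens; pixels are square), "cx", "cy" (the principal point, pixels), "position" and "rotation" of the camera in the world. Camera axes: x right, y down, z forward; pixel columns grow to the right and rows downward; lengths in m; the calibration is good to about 2 mm. A picture is of the moment at which its call begins. There is no depth.
- job_done(): hands the job in; it is judged then, once.
The state is a dict: "time_s": time; "qpos": joint angles; "joint_velocities": joint speeds; "effort": joint torques, N m; "position": TCP position; "ee_rot": TCP orientation; "ft_force": force on the tool from outside, world axes, zero at the start; "moment": the same for the moment, N m; "finger_gap": opening from 0.0 (shut) to 1.0 (fully open); "gripper_force": force on a finger pad.
Only numpy, scipy, OpenCV 4.12 (cv2) and the standard library are available. Lean on these libraries where they do the work, as an engineer would, in place of code of your own. Each camera call takes 0.05 s, during which the arm holds its last target. There are 200 camera calls.

### The job

The wooden slide case rocks because its far left foot is worn short. With the fingertips, push the wooden wedge along the bench, thin end first, under that foot until it is snug and the case no longer rocks, but no harder: it must not jack the case out of level, shove it along or swing it round. Then check by pressing down firmly, without banging, with the fingertips on the lid above that foot for about a second - if the corner still dips, push the wedge further in and press again - and finally let go, never picking up the wedge or the case, and leaving the jar, the booklet and everything else where they are.

Things in the scene. Friction and masses are not known exactly. Their poses are not given: they have to be found in the camera images.
- slide_case: Closed wooden slide case, red-brown sides, tan lid, 191 x 202 mm, 63 mm high without feet, 1.3 kg. It stands level on three of its four round black rubber feet, 14 mm high, at x +-65, y +-72 mm. Origin: centre of its underside, 14 mm above the bench; x points to its far side from the robot, y to its left, z up. A jar and a booklet are on its lid.
- foot_axis (a point): The short foot, the far left one (case x +65, y +72 mm): point on its axis at the case's underside, 14 mm above the bench. Its round end, 16 mm across, hangs 4 to 8.5 mm above the bench: the gap differs each time and can only be felt. This foot must end standing on the wedge's sloping face.
- press_spot (a point): Point on top of the lid straight above the short foot, 77 mm above the bench: press here. With the foot unsupported, a press of 2 to 5 N makes this corner dip by about the gap, and it comes back when released; with the wedge snug it dips less than 1 mm under 8 N.
- wedge: Loose wedge of smooth light tan wood, 110 mm long, 36 mm wide, 50 g. Origin: centre of its underside; x points along it to the thin end. Height falls evenly from 19 mm at the thick end to 3 mm at the thin end. It lies on the bench left of the case, thin end towards the case, within 30 mm of being in line with the short foot. Pushed flat on its thick end it follows the fingers.
- thin_end (a point): Middle of the wedge's thin end (wedge x +55 mm), on the bench. At the start it lies 25 to 70 mm short of the short foot's axis; when snug it is 5 to 45 mm past it.
- thick_end (a point): Middle of the wedge's upright flat thick end (wedge x -55 mm), 9.5 mm above the bench: the face to push on. Sliding free takes under 1 N; as the gap closes the push climbs within a few mm. A push of 2 to 5 N is snug; from about 6 N on the wedge drags the case round and begins to lift it. When snug, this end still stands 40 to 85 mm clear of the case's side.
- canister: Small black turned canister, 34 mm across, 50 mm high, standing on the bench left of the case. Origin: centre of its underside. Leave it alone.
- jar: Small glass specimen jar with a white cap, 42 mm across, 55 mm high, standing on the near left part of the case's lid (its top is 132 mm above the bench), over 100 mm from the place to press. Origin: centre of its underside. Leave it standing there.
- lens_tissue: Booklet of lens tissue, 68 x 100 x 11 mm, lying on the lid of the case away from the short foot. Origin: centre of its underside. Leave it there.

How it is judged:
By the outcome, as a careful person would: the job done as asked, in the order asked, and still so for the second after the job is handed in, with the robot touching nothing.
It also fails if it takes over 48 s, if anything falls off the work surface, if the arm or the gripper's body presses on something with over 40 N, if the wrist force passes 120 N, or if a joint passes its speed limit or range.

## Working session

There is one attempt and no reset: what is moved stays moved. The work goes in short steps, Python scripts to look and compute and a shell command to move; the robot and the scene stay as the last step left them, time stands still between calls to the robot, and variables do not carry over. Pictures are saved under pics/ and viewed, at most 10 in all, crops included, and the job is handed in when it is done.

```bash
mkdir -p pics
python3 - <<'E'
from cell import arm,cams
import cv2,pickle
s=arm.observe();print(s['time_s'],s['position'],s['ee_rot'],s['ft_force'],s['finger_gap'])
d={}
for n in ['side','top']:
    c=cams.camera(n);d[n]=c;cv2.imwrite(f'pics/{n}0.png',c['color'][:,:,::-1]);print(n,c['fov_y'],c['cx'],c['cy'],c['position'],c['rotation'])
pickle.dump(d,open('d0.pkl','wb'))
E
```

```text
0.0 [ 0.19094954 -0.59457206  0.22181808] [-3.13996636e+00  1.20840664e-04  3.10868097e-01] [-0.43600369  0.70829063 -0.20119774] 1.0009329745234885
side 47.714997297872245 319.3338829508462 242.7731826673457 [0.24056803 0.6352583  0.37726481] [-1.94959238e+00  2.05274100e-03 -2.85773901e+00]
top 53.87144091974399 318.5984292743272 243.22419121428496 [ 0.31109192 -0.14051283  0.93239271] [-2.97185128 -0.02155664 -1.54576912]
```

View pics/top0.png

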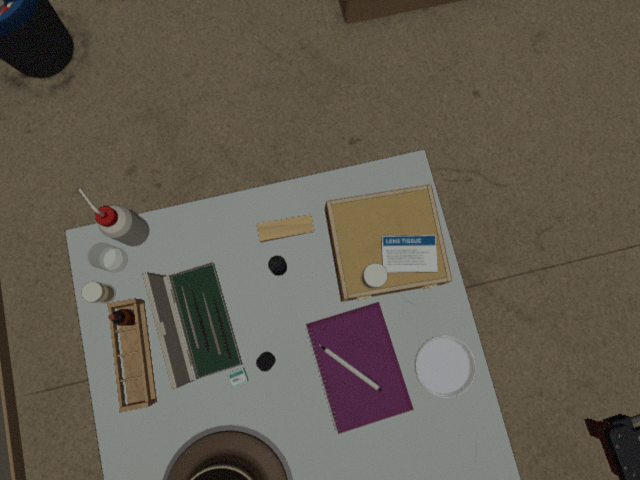

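View pics/side0.png

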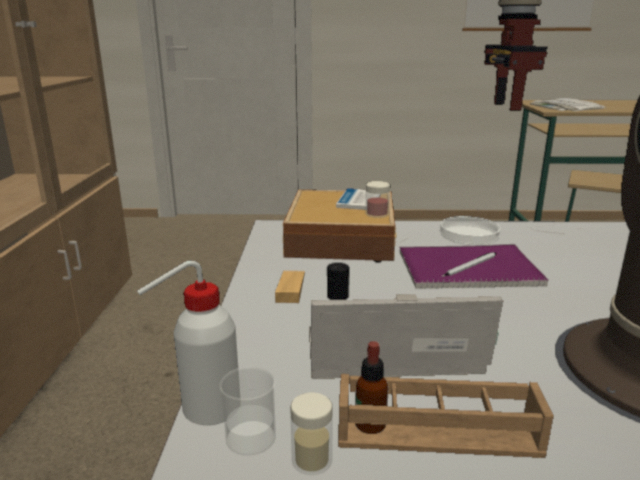

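Top view: the case lid's corners are near (328,200), (432,186), (450,282) and (343,299). The wedge spans (257,231) to (314,225), the canister is at (278,265) and the jar at (375,275). Next I measure the wedge and case.

```bash
cat > h.py <<'E'
import numpy as np,cv2
from scipy.spatial.transform import Rotation as R
def ray(c,uv):
    f=240/np.tan(np.radians(c['fov_y']/2));v=np.array([(uv[0]-c['cx'])/f,(uv[1]-c['cy'])/f,1])
    r=np.array(c['rotation']);M=R.from_euler('xyz',r).as_matrix() if r.size==3 else r
    return np.array(c['position']),M@v
def onz(c,uv,z):
    p,d=ray(c,uv);return p+d*(z-p[2])/d[2]
def quad(c,roi,lo,hi):
    x0,y0,x1,y1=roi;im=c['color'][y0:y1,x0:x1];h=cv2.cvtColor(im,cv2.COLOR_RGB2HSV)
    m=cv2.morphologyEx(cv2.inRange(h,lo,hi),cv2.MORPH_CLOSE,np.ones((3,3)))
    k=max(cv2.findContours(m,0,1)[0],key=cv2.contourArea)
    return cv2.boxPoints(cv2.minAreaRect(k))+[x0,y0],cv2.contourArea(k)
E
python3 - <<'E'
from h import *;import pickle
d=pickle.load(open('d0.pkl','rb'));c=d['top'];im=c['color']
h=cv2.cvtColor(im,cv2.COLOR_RGB2HSV);print(h[228,285],h[215,350],h[255,300],h[240,331])
for roi,z in [((245,205,322,250),.011),((320,180,460,305),.077)]:
    q,a=quad(c,roi,(8,60,60),(28,255,255));print(a,q.tolist())
    P=np.array([onz(c,p,z) for p in q]);print(P.round(4),np.linalg.norm(P-np.roll(P,1,0),axis=1).round(4),P.mean(0).round(4))
print(onz(c,(278,264),.05))
x=cv2.resize(im[175:310,240:460],None,fx=3.6,fy=3.6,interpolation=cv2.INTER_CUBIC);cv2.imwrite('pics/topz.png',x[:,:,::-1])
E
```

```text
[ 19 104 137] [ 20 117 129] [ 54  10 133] [  4 108  33]
927.5 [[256.0727529525757, 223.178316116333], [310.26104736328125, 212.7574863433838], [313.77745056152344, 231.04279136657715], [259.5891571044922, 241.463623046875]]
[[ 0.5063 -0.0311  0.011 ]
 [ 0.5308 -0.1382  0.011 ]
 [ 0.4938 -0.1462  0.011 ]
 [ 0.4697 -0.0398  0.011 ]] [0.0377 0.1099 0.0379 0.1091] [ 0.5002 -0.0888  0.011 ]
10827.0 [[324.49251079559326, 200.77471923828125], [434.644775390625, 181.8423080444336], [452.0668640136719, 283.20726776123047], [341.9145965576172, 302.1396789550781]]
[[ 0.5389 -0.1643  0.077 ]
 [ 0.5821 -0.3716  0.077 ]
 [ 0.3912 -0.4004  0.077 ]
 [ 0.3517 -0.2     0.077 ]] [0.1905 0.2118 0.193  0.2042] [ 0.466  -0.2841  0.077 ]
[ 0.42102298 -0.08050028  0.05      ]
```

View pics/topz.png

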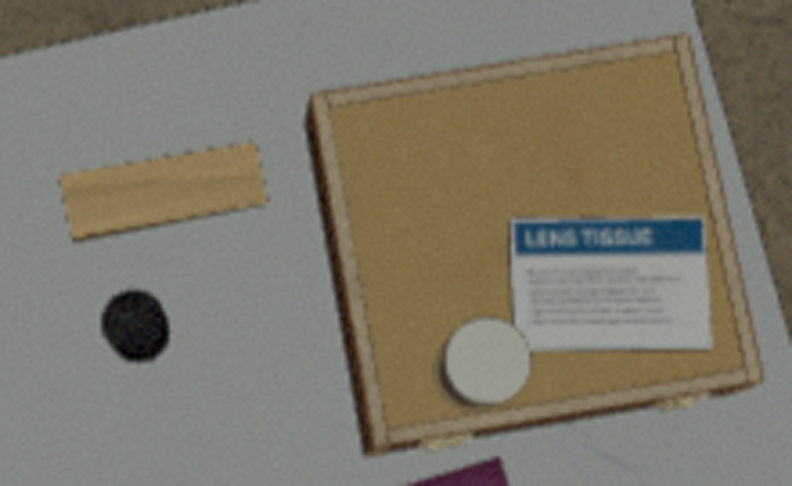

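The zoom shows the corners clearly: lid (310,95), (688,36), (762,380), (368,452); wedge (60,176), (258,143), (267,200), (73,241).

Run:
```python
from h import *;import pickle
d=pickle.load(open('d0.pkl','rb'));c=d['top']
f=lambda u,v,z:onz(c,(240+u/3.6-.4,175+v/3.6-.4),z)
L=np.array([f(310,95,.077),f(688,36,.077),f(762,380,.077),f(368,452,.077)])
W=np.array([f(60,176,.019),f(258,143,.003),f(267,200,.003),f(73,241,.019)])
for P in (L,W): print(P.round(4),np.linalg.norm(P-np.roll(P,1,0),axis=1).round(4),P.mean(0).round(4))
x=(L[0]+L[1]-L[2]-L[3])[:2];y=(L[0]+L[3]-L[1]-L[2])[:2]
a=np.arctan2(x[1],x[0]);b=np.arctan2(-y[0],y[1]);print('yaw',a,b)
t=(a+b)/2;Rm=np.array([[np.cos(t),-np.sin(t)],[np.sin(t),np.cos(t)]])
ctr=L[:,:2].mean(0);foot=ctr+Rm@[.065,.072];print('foot',foot)
thin=(W[1]+W[2])/2;thick=(W[0]+W[3])/2;w=(thin-thick)[:2];print(thin,thick,np.degrees(np.arctan2(w[1],w[0])),np.linalg.norm(w))
u=-Rm[:,1];print('case -y dir',u,np.degrees(np.arctan2(u[1],u[0])))
r=foot-thin[:2];print('along case -y',r@u,'lateral(+x case)',r@Rm[:,0])
wn=w/np.linalg.norm(w);print('along wedge',r@wn,'lateral',wn[0]*r[1]-wn[1]*r[0])
```

```text
[[ 0.5385 -0.1666  0.077 ]
 [ 0.5765 -0.3641  0.077 ]
 [ 0.3968 -0.399   0.077 ]
 [ 0.3553 -0.1997  0.077 ]] [0.1862 0.2011 0.1831 0.2035] [ 0.4668 -0.2823  0.077 ]
[[ 0.504  -0.0325  0.019 ]
 [ 0.5296 -0.1403  0.003 ]
 [ 0.4972 -0.1462  0.003 ]
 [ 0.4682 -0.0412  0.019 ]] [0.0369 0.112  0.0329 0.1101] [ 0.4997 -0.09    0.011 ]
yaw 0.18551843537082138 0.19762801369843438
foot [ 0.5168535 -0.1992867]
[ 0.51337941 -0.14324533  0.003     ] [ 0.48609636 -0.03684631  0.019     ] -75.61797114549739 0.10984131942408953
case -y dir [ 0.19040357 -0.9817059 ] -79.02366276645375
along case -y 0.05567762918426023 lateral(+x case) -0.007259943337831939
along wedge 0.05514801786055497 lateral -0.010554681184215237
```

```bash
python3 -m creep '0 18 37 0 0.09; 0 36 74 0 0.18; 0 54 111 0 0.27; 0 72 148 0 0.36; 0 90 185 0 0.45; 0 108 222 0 0.54; 0 126 259 0 0.63; 0 144 296 0 0.72' 10; python3 -m creep '0 18 37 0 0.09; 0 36 74 0 0.18; 0 54 111 0 0.27; 0 72 148 0 0.36; 0 90 185 0 0.45; 0 108 222 0 0.54; 0 126 259 0 0.63; 0 144 296 0 0.73'
```

```text
time_s: 0.77
position: [0.3354, -0.2971, 0.2226]
ee_rot: [-3.142, 0.0, 1.035]
ft_force: [1.5, -0.1, 0.4]
finger_gap: 0.432
gripper_force: 0.0
time_s: 1.43
position: [0.4794, -0.0013, 0.2227]
ee_rot: [3.141, 0.0, 1.765]
ft_force: [1.1, -0.1, 0.7]
finger_gap: 0.007
gripper_force: 0.0
```

```bash
python3 -m creep '0 0 0 -38 0; 0 0 0 -76 0; 0 0 0 -114 0; 0 0 0 -145 0; 0 0 0 -170 0; 0 0 0 -185 0; 0 0 0 -190 0; 0 0 0 -190 0'
python3 - <<'E'
from cell import cams
import cv2,pickle,numpy as np
d={n:cams.camera(n) for n in ['wrist','top']};pickle.dump(d,open('d1.pkl','wb'))
w=cv2.resize(d['wrist']['color'],(480,360));t=cv2.resize(d['top']['color'][180:290,240:340],(320,352));t=cv2.copyMakeBorder(t,0,8,0,0,0)
cv2.imwrite('pics/c1.png',np.hstack([w,t])[:,:,::-1])
E
```

```text
time_s: 2.1
position: [0.4781, -0.0029, 0.0315]
ee_rot: [-3.139, -0.001, 1.761]
ft_force: [-0.8, 0.5, -0.1]
finger_gap: 0.006
gripper_force: 0.0
```

View pics/c1.png

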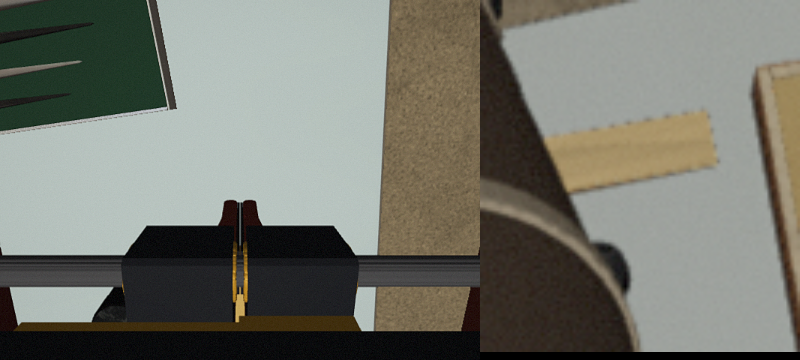

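```bash
python3 -m creep '0 0 0 -15 0; 0 0 0 -24 0; 0 0 0 -24 0; 0 1 -5 -24 0; 0 2 -10 -24 0; 0 3 -15 -24 0; 0 3.5 -18 -24 0; 0 4 -20 -24 0'; python3 -m creep '0 0.8 -4 0 0; 0 1.6 -8 0 0; 0 2.4 -12 0 0; 0 3.2 -16 0 0; 0 4 -20 0 0; 0 4.8 -24 0 0; 0 5.4 -27 0 0; 0 6 -30 0 0'
python3 - <<'E'
from cell import cams
import cv2,pickle,numpy as np
d={n:cams.camera(n) for n in ['side','top']};pickle.dump(d,open('d2.pkl','wb'))
w=cv2.resize(d['side']['color'][170:320,230:430],(480,360));t=cv2.resize(d['top']['color'][180:290,240:340],(320,352));t=cv2.copyMakeBorder(t,0,8,0,0,0)
cv2.imwrite('pics/c2.png',np.hstack([w,t])[:,:,::-1])
E
```

```text
time_s: 2.87
position: [0.4834, -0.024, 0.009]
ee_rot: [3.141, 0.0, 1.76]
ft_force: [-1.2, 0.6, 0.9]
finger_gap: 0.005
gripper_force: 0.1
time_s: 3.53
position: [0.4892, -0.0534, 0.0086]
ee_rot: [3.142, -0.0, 1.761]
ft_force: [0.8, 0.6, -0.6]
finger_gap: 0.006
gripper_force: 0.1
```

View pics/c2.png

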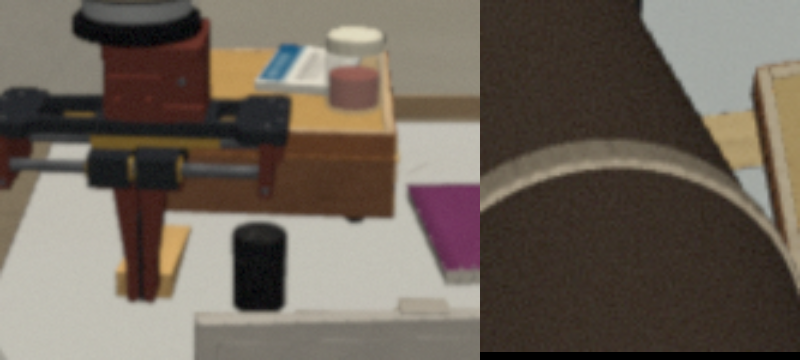

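Contact has been made and the wedge is moving: the side view has the fingers at x 125–158 on the thick end (118–172), and the top view has the thin part at (735,142) going under the lid edge. Now I check alignment numerically.

Run:
```python
from h import *;import pickle
d=pickle.load(open('d2.pkl','rb'));c=d['top']
h=cv2.cvtColor(c['color'],cv2.COLOR_RGB2HSV);m=cv2.inRange(h,(8,60,60),(28,255,255))
tcp=np.array([.4892,-.0534]);foot=np.array([.5169,-.1993])
u=(foot-tcp)/np.linalg.norm(foot-tcp);n=np.array([-u[1],u[0]])
print('u deg',np.degrees(np.arctan2(u[1],u[0])))
for col in (313,316,319,322):
    r=np.where(m[205:245,col])[0]+205
    if len(r):
        for e in (r.min()-.5,r.max()+.5):
            p=onz(c,(col,e),.006)[:2];print(col,e,p.round(4),'along',((p-tcp)@u).round(4),'lat',((p-tcp)@n).round(4))
```

```text
u deg -79.24999260652234
313 215.5 [ 0.5266 -0.1438] along 0.0958 lat 0.0198
313 240.5 [ 0.4755 -0.1452] along 0.0877 lat -0.0305
316 215.5 [ 0.5267 -0.1499] along 0.1018 lat 0.0189
316 241.5 [ 0.4737 -0.1512] along 0.0932 lat -0.0335
319 214.5 [ 0.529  -0.1558] along 0.1081 lat 0.02
319 243.5 [ 0.4698 -0.1573] along 0.0985 lat -0.0384
322 214.5 [ 0.5292 -0.1619] along 0.114 lat 0.019
322 241.5 [ 0.474  -0.1632] along 0.105 lat -0.0354
```

```bash
cat > f.py <<'E'
from cell import arm,cams
import numpy as np
F=[]
for i in range(6): cams.camera('wrist');s=arm.observe();F.append(s['ft_force'])
F=np.array(F);u=np.array([.19,-.982,0]);print(s['time_s'],s['position'].round(4) if hasattr(s['position'],'round') else s['position'],'F',F.mean(0).round(2),'sd',F.std(0).round(2),'push',(-F@u).mean().round(2))
E
python3 f.py; python3 -m creep '0 0.8 -4 0 0; 0 1.5 -8 0 0; 0 2.3 -12 0 0; 0 3 -16 0 0; 0 3.8 -20 0 0; 0 4.5 -24 0 0; 0 5 -27 0 0; 0 5.5 -29 0 0'; python3 f.py;  python3 -m creep '0 0.1 -0.6 0 0; 0 0.2 -1.2 0 0; 0 0.3 -1.8 0 0; 0 0.4 -2.4 0 0; 0 0.5 -3 0 0; 0 0.6 -3.6 0 0; 0 0.8 -4.2 0 0; 0 0.9 -5 0 0'
```

```text
3.9333 [ 0.4891 -0.0529  0.0086] F [0.37 0.04 0.28] sd [0.42 0.27 0.15] push -0.03
time_s: 4.6
position: [0.4946, -0.0827, 0.0086]
ee_rot: [-3.141, 0.0, 1.76]
ft_force: [0.1, -0.9, -0.1]
finger_gap: 0.006
gripper_force: 0.1
4.9 [ 0.4946 -0.0819  0.0086] F [ 0.13 -0.02  0.24] sd [0.25 0.12 0.21] push -0.04
time_s: 5.57
position: [0.4956, -0.0866, 0.0087]
ee_rot: [3.141, -0.0, 1.761]
ft_force: [-1.5, 3.2, 0.7]
finger_gap: 0.007
gripper_force: 1.5
```

```bash
python3 f.py
```

```text
5.8667 [ 0.4956 -0.0869  0.0087] F [-0.13  2.57  0.98] sd [0.39 0.46 0.3 ] push 2.55
```

```bash
python3 -m creep '0 0 -0.1 0 0; 0 0 -0.2 0 0; 0 0 -0.3 0 0; 0 0.1 -0.4 0 0; 0 0.1 -0.5 0 0; 0 0.1 -0.6 0 0; 0 0.1 -0.6 0 0; 0 0.1 -0.6 0 0'; python3 f.py
```

```text
time_s: 6.53
position: [0.4956, -0.0876, 0.0087]
ee_rot: [3.142, -0.0, 1.761]
ft_force: [-0.7, 3.7, 1.3]
finger_gap: 0.004
gripper_force: 1.9
6.8333 [ 0.4956 -0.0876  0.0087] F [-0.76  3.58  1.53] sd [0.4 0.2 0.4] push 3.66
```

```bash
python3 -m creep '0 -1 5 0 0; 0 -3 15 0 0; 0 -6 30 0 0; 0 -6 30 30 0; 0 -6 30 65 0; 0 -6 30 100 0; 0 -6 30 121 0; 0 -6 30 121 0'
python3 - <<'E'
from cell import cams
import cv2,pickle,numpy as np
d={n:cams.camera(n) for n in ['side','top']};pickle.dump(d,open('d3.pkl','wb'))
w=cv2.resize(d['side']['color'][170:320,230:430],(480,360));t=cv2.resize(d['top']['color'][180:290,240:340],(320,352));t=cv2.copyMakeBorder(t,0,8,0,0,0)
cv2.imwrite('pics/c3.png',np.hstack([w,t])[:,:,::-1])
E
python3 -m creep '0 5 -27 0 0; 0 10 -54 0 0; 0 15 -81 0 0; 0 20 -108 0 0; 0 24 -130 0 0; 0 26 -139 0 0; 0 27.5 -141.5 0 0; 0 27.5 -141.5 0 0'; python3 f.py
```

```text
time_s: 7.5
position: [0.4921, -0.0574, 0.134]
ee_rot: [3.135, 0.003, 1.761]
ft_force: [0.6, 0.5, -0.5]
finger_gap: 0.01
gripper_force: 0.0
time_s: 8.27
position: [0.5167, -0.1985, 0.1285]
ee_rot: [-3.14, -0.001, 1.76]
ft_force: [1.0, 0.3, -0.5]
finger_gap: 0.002
gripper_force: 0.0
8.5667 [ 0.5172 -0.198   0.1298] F [ 0.06  0.17 -0.1 ] sd [0.57 0.71 0.62] push 0.16
```

View pics/c3.png

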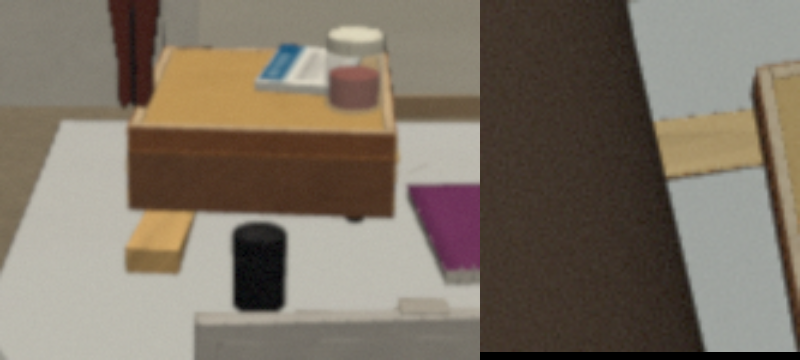

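The wedge's thick end (126–182, 245–270) stands clear of the case, its thin end is under the far left corner, and the case looks undisturbed. Now the press.

```bash
python3 -m creep '0 0 0 -12 0; 0 0 0 -24 0; 0 0 0 -34 0; 0 0 0 -42 0; 0 0 0 -46 0; 0 0 0 -48 0; 0 0 0 -49 0; 0 0 0 -50 0'; python3 -m creep '0 0 0 -0.4 0; 0 0 0 -0.8 0; 0 0 0 -1.2 0; 0 0 0 -1.6 0; 0 0 0 -2 0; 0 0 0 -2.4 0; 0 0 0 -2.7 0; 0 0 0 -3 0'; python3 f.py
```

```text
time_s: 9.23
position: [0.5174, -0.1992, 0.0797]
ee_rot: [3.141, 0.0, 1.761]
ft_force: [0.2, 0.4, -1.0]
finger_gap: 0.006
gripper_force: 0.0
time_s: 9.9
position: [0.5172, -0.1992, 0.0769]
ee_rot: [3.141, 0.0, 1.761]
ft_force: [-2.0, 0.7, 4.2]
finger_gap: 0.006
gripper_force: 2.3
10.2 [ 0.5172 -0.1992  0.0768] F [-1.2   0.    3.76] sd [0.18 0.32 0.7 ] push 0.23
```

```bash
python3 -m creep '0 0 0 -0.1 0; 0 0 0 -0.2 0; 0 0 0 -0.3 0; 0 0 0 -0.4 0; 0 0 0 -0.5 0; 0 0 0 -0.5 0; 0 0 0 -0.5 0; 0 0 0 -0.5 0'; python3 f.py
```

```text
time_s: 10.87
position: [0.5173, -0.1991, 0.0767]
ee_rot: [3.141, 0.0, 1.761]
ft_force: [-2.2, 1.4, 8.0]
finger_gap: 0.007
gripper_force: 4.1
11.1667 [ 0.5173 -0.1991  0.0767] F [-2.02  0.95  8.39] sd [0.46 0.42 0.48] push 1.32
```

```bash
python3 -m creep '0 0 0 -0.1 0; 0 0 0 -0.1 0; 0 0 0 -0.1 0; 0 0 0 -0.1 0; 0 0 0 -0.1 0; 0 0 0 -0.1 0; 0 0 0 -0.1 0; 0 0 0 -0.1 0'; python3 f.py; python3 -m creep '0 0 0 0.5 0; 0 0 0 1 0; 0 0 0 2 0; 0 0 0 5 0; 0 0 0 20 0; 0 0 0 45 0; 0 0 0 80 0; 0 0 0 110 0';python3 -m creep '0 0 15 20 0; 0 0 45 30 0; 0 0 80 30 0; 0 0 115 30 0; 0 0 150 30 0; 0 0 180 30 0; 0 0 200 30 0; 0 0 200 30 0'
python3 - <<'E'
from cell import cams
from h import *
import pickle
d={n:cams.camera(n) for n in ['side','top']};o=pickle.load(open('d0.pkl','rb'))
for n in d: 
    a=cv2.absdiff(d[n]['color'],o[n]['color']).max(2)
    if n=='side': print('lid region diff',a[185:255,285:395].mean(), 'ref',a[270:330,100:170].mean())
    else: print('case',a[180:305,322:455].mean())
w=cv2.resize(d['side']['color'][170:320,230:430],(400,300));w0=cv2.resize(o['side']['color'][170:320,230:430],(400,300))
t=cv2.resize(d['top']['color'][175:310,240:460],(400,246));t0=cv2.resize(o['top']['color'][175:310,240:460],(400,246))
cv2.imwrite('pics/c4.png',np.vstack([np.hstack([w0,w]),np.hstack([t0,t])])[:,:,::-1])
E
```

```text
time_s: 11.83
position: [0.5173, -0.1991, 0.0767]
ee_rot: [3.141, 0.0, 1.761]
ft_force: [-2.5, 1.5, 9.2]
finger_gap: 0.005
gripper_force: 4.5
12.1333 [ 0.5173 -0.1991  0.0767] F [-2.16  0.92  8.94] sd [0.38 0.36 0.43] push 1.32
time_s: 12.8
position: [0.5169, -0.1988, 0.1874]
ee_rot: [-3.141, -0.001, 1.761]
ft_force: [0.1, -0.9, -0.0]
finger_gap: 0.003
gripper_force: 0.0
time_s: 13.47
position: [0.5168, 0.0063, 0.2166]
ee_rot: [3.14, -0.002, 1.768]
ft_force: [-0.1, 1.4, 1.0]
finger_gap: 0.008
gripper_force: 0.0
lid region diff 4.23012987012987 ref 3.5876190476190475
case 23.02327819548872
```

View pics/c4.png

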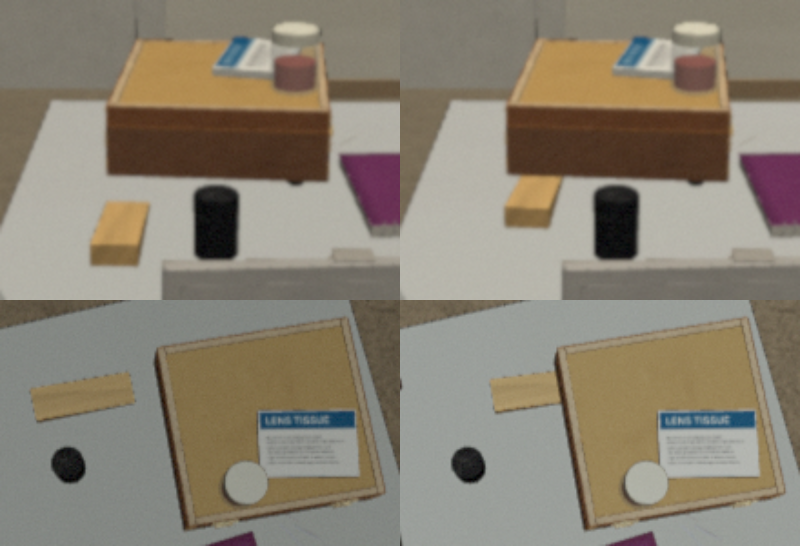

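The case, jar, booklet and canister sit where they were, the wedge is snug under the far left foot, and the arm is clear.

```bash
python3 -c "
from cell import job_done
print(job_done())"
```

```text
the job is handed in; nothing more can be done
None
```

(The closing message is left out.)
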